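# Wedge a row of vial racks tight on a mixer deck

## Task

The three vial racks stand loosely on the mixer deck. Close the row up against the rubber pad, then drive the white wedge, thin end first and flat on the deck, into the gap between the last rack and the slanted cheek until it clamps the row firmly and stays tight by itself. Do not ram it hard enough to crack the vials, and leave the beaker, bottle and tip box alone.

Things in the scene. Friction and masses are not known exactly. Their poses are not given: they have to be found in the camera images.
- deck: Lab mixer fixed to the bench, aluminium deck on top at z = 50 mm. Origin: on the bench under the deck. Its x points away from the robot at yaw 0, y along the row of racks, z up. Deck spans x -170 to +100, y -145 to +165 mm. Racks stand at x -41 to +80; a 16 mm high rail runs along their far side, face at x = +83. The deck's near part (x below -40) is open and flat: there the wedge slides in along +x.
- pad_face (a point): Middle of the face of the black rubber pad at the row's +y end when at rest: deck frame x +20, y +125, z +70 mm (axes as the deck's). The pad is 100 mm long (x), 37 mm high, faces -y, and gives way to +y on a spring of about 4 N/mm, 8 mm at most.
- mouth (a point): Point on the deck's top at the near corner of the last (-y) rack once the row is closed up on the resting pad: deck frame x -40, y -55, z 50 mm (axes as the deck's). From here the gap's mouth reaches 35 to 44 mm towards -y, to the steel cheek bar, which is bolted on differently each time. The gap narrows towards +x.
- cheek_about (a point): Rough middle of the cheek bar's top, fixed in the deck frame at x -5, y -108, z 70 mm; the bar itself is shifted up to 4.5 mm along y. Steel, 20 mm high, x -40 to +30, outer edge y -133 to -123; its face towards the racks slants just as the wedge does (y rises 1 mm per 5 mm of x).
- rack_a_mid (a point): Centre of a vial rack: grey block 120 (x) x 60 (y) x 45 (z) mm, white caps up to 58 mm above its underside and 7 mm or more in from its sides; 0.3 kg, loose, stands on the deck, its axes along the deck's, centre 22.5 mm up. Full of vials. The three racks are of one size, in any order, a few mm apart; the last one's side can be pushed above the 20 mm high cheek.
- rack_b_mid (a point): Centre of the second vial rack, the same size; two vials are missing.
- rack_c_mid (a point): Centre of the third vial rack, the same size; half of the vials are missing.
- wedge_mid (a point): Centre (half-way up) of the loose white polymer wedge on the bench right of the deck: 140 long (x), 40 mm high, 0.28 kg. From above: thin end at x +70, 24 mm wide, corners bevelled 4 mm; thick end at x -70, 52 mm wide. Straight side at y +19 (goes against the rack); other side slants from y -33 (thick end) to y -5 (thin end) and goes against the cheek; 38 mm wide at x 0.
- wedge_back (a point): Middle of the wedge's thick end face, 20 mm up, at x -70, y -7 mm from wedge_mid; the place to push. 5 mm of drive tightens the row by 1 mm. Pushed along the deck's +x with about 17 N (15 to 20) it clamps the row with roughly as much, which is right, and then stays by friction. The thin end comes to rest 60 to 130 mm inside the mouth.
- beaker: Glass beaker, 72 mm across and 100 mm high, a bystander. Origin: centre of its underside.
- reagent: White reagent bottle, 60 mm across and 130 mm high, a bystander. Origin: centre of its underside.
- tipbox: Grey box with a clear lid, 85 x 120 x 67 mm, a bystander. Origin: centre of its underside.
Mind the look-alikes: they are no part of the job. What is shaped like the part that bears rack_c_mid but green is not meant.

How it is judged:
On the way, in this order (a step that is already met when the one before it is completed fails the run):
1. the three racks are closed up against the pad (gaps of 4 mm at most in all) (y of each of rack_a_mid, rack_b_mid, rack_c_mid in the frame of deck above -0.029 m), for 0.2 s.
2. the wedge sits in the gap and presses on the last rack with more than 3 N (x of wedge_mid in the frame of deck above -0.08 m and (contact force between wedge and rack_a above 3 N or contact force between wedge and rack_b above 3 N or contact force between wedge and rack_c above 3 N)), for 0.2 s.
At the end, for the whole second after the job is handed in: All racks upright, closed up on the pad (gaps 4 mm at most in all); the wedge at rest, flat on the deck (0.06 rad), in line with the gap (0.08 rad), thin end 30 mm or more inside the mouth, still pressing on the last rack with more than 3 N, with nothing holding it (all of step 1 and all of step 2 and angle between each of rack_a_mid, rack_b_mid, rack_c_mid, wedge_mid's own z axis and vertical below 0.06 rad and x of wedge_mid in the frame of deck below 0.04 m and y of wedge_mid in the frame of deck below -0.05 m and z of wedge_mid in the frame of deck below 0.078 m and angle between the x axis of wedge_mid and the x axis of deck, either way round below 0.08 rad and linear speed of wedge below 0.01 m/s); the robot touches nothing.
It fails at once if the wedge is rammed in: it presses on a rack with more than 35 N (contact force between wedge and rack_a above 35 N or contact force between wedge and rack_b above 35 N or contact force between wedge and rack_c above 35 N).
It fails at once if a rack is tipped (angle between any of rack_a_mid, rack_b_mid, rack_c_mid's own z axis and vertical above 0.4 rad).
It fails at once if a bystander is moved by more than 20 mm (distance of any of beaker, reagent, tipbox from where it was at the start of the episode above 0.02 m).
It also fails if it takes over 72 s, if anything falls off the work surface, if the arm or the gripper's body presses on something with over 40 N, if the wrist force passes 120 N, or if a joint passes its speed limit or range.

## Robot

A 7-joint arm with a two-finger parallel gripper is mounted at the origin on the work surface. World frame = base frame: x ahead of the robot, y to its left, z up, the work surface at z = 0. Lengths are in m, angles in rad, forces in N, time in s.
With the tool pointing down it reaches from about 0.4 to 0.9 m from the base axis. Payload 5.5 kg.
Tool frame: the origin (TCP) lies at the very end of the fingers, on their centre line; the grasp point (between the pads) lies 19 mm behind it; y points along the fingers, x is the direction in which the jaws open and shut, and the axes are right-handed (so a half turn about y gives the same grasp; the last joint's range is limited). The gripper opens to 92 mm and grips with 3 to 60 N. Pads are 19 mm wide; open, the fingers measure 130 mm over their backs; the gripper's body (75 mm by 190 mm) begins 47 mm behind the grasp point.
Start: joints at [-0.898, 0.501, -0.427, 1.55, 0.221, 1.138, -0.21], TCP at [0.259, 0.596, 0.227] pointing down, gripper open.
Joint ranges: [-2.88, 2.88], [-0.31, 2.03], [-1.54, 1.56], [0.2, 2.42], [-1.41, 4.55], [0.19, 2.02], [-2.57, 2.57]. Speed limits (rad/s): [2.57, 2.57, 3.14, 3.14, 3.14, 3.14, 3.14].

## Interface

Orientations are given as a unit quaternion [x, y, z, w].
In Python, from plant import observe, imaging, bot gives the robot as it stands.
- The arm moves only by the tool drive_tool, never from a script. Its argument "steps" is a list that holds one entry, the list of rows, each a list of 7 numbers: the shift along the tool's x, y, z in m, then the turn, a rotation vector about the tool's x, y, z in degrees, then the finger opening in m, from 0 to 0.0918. In form: [[[tx, ty, tz, ax, ay, az, jaw], ...]]. A call has 1 to 8 rows; each row is the pose to reach, as a shift and turn from the pose commanded when the call began, along the tool's axes at that moment; what a row does not reach only later rows make up. A row lasts 1/12 s, in which the tool goes at most 41.7 mm and 7.16 degrees, less where a joint would pass 70% of its speed; a pose out of reach is approached as far as the arm can. A call with a gripper value outside its range is refused whole. The fingers move at their own pace and stop on an object; "grip_force" is the grip in N (left out, the last holds). Time passes only in rows, so rows that repeat a pose let the fingers close. It gives the time, the measured TCP pose, the force and the opening at its end, in the units of the state.
- observe(): the state, without advancing time (a new reading comes with each control period).
- imaging.capture(name): name is "scene" or "top" or "wrist"; returns (picture, depth): 384x512x3 uint8, red, green, blue; 384x512 float32, m along the optical axis (not along the pixel's ray), 0 where there is no reading.
- imaging.get_calibration(name): a dict with "K" (3x3 intrinsics, pixels), "R" (3x3) and "t" (3): a world point X has camera coordinates R X + t; the wrist camera has in their place "mount" (4x4, takes a point from camera to tool coordinates, whose origin is the TCP and whose axes are the tool frame's). Camera axes: x right, y down, z forward; pixel columns grow to the right and rows downward; lengths in m; the calibration is good to about 2 mm. A picture is of the moment at which its call begins: read the wrist's pose just before it. get_calibration takes no time and is no camera call.
- bot.close_job(): hands the job in, once; it reports no verdict.
The state is a dict: "time_s": time; "joints": joint angles; "joint_vel": joint speeds; "joint_torque": joint torques, N m; "eef_pos": TCP position; "ee_rot": TCP orientation; "ft_force": force on the tool from outside, world axes, zero at the start; "torque": the same for the moment, N m; "grip_width": finger opening in m.
Only numpy, scipy, OpenCV 4.12 (cv2) and the standard library are available. Lean on these libraries where they do the work, as an engineer would, in place of code of your own. Each camera call takes 0.05 s, during which the arm holds its last target. There are 200 camera calls.

## Working session

There is one attempt and no reset: what is moved stays moved. The work goes in short steps, Python scripts to look and compute and a tool call to move; the robot and the scene stay as the last step left them, time stands still between calls to the robot, and variables do not carry over. Pictures are saved under pics/ and viewed, about 8 in all and at most 12, crops included, and the job is handed in when it is done.

Besides the shell and the picture viewer there is one more tool, called after "Emit:" as a command line: name --argument value ..., lists and objects as JSON in quotes. drive_tool: Moves the arm, as the interface text tells. Its arguments: {"type":"object","properties":{"steps":{"type":"array","items":{"type":"array","items":{"type":"array","items":{"type":"number"}}}},"grip_force":{"type":"number"}},"required":["steps"]}

```bash
ls; mkdir -p pics; python3 - <<'E'
from plant import observe, imaging, bot
import cv2,numpy as np
s=observe();print({k:np.round(v,3).tolist() for k,v in s.items()})
ims=[]
for n in ["scene","top"]:
    p,d=imaging.capture(n);np.savez(f"pics/{n}0.npz",p=p,d=d)
    cv2.imwrite(f"pics/{n}0.png",cv2.resize(p[:,:,::-1],(800,600)))
    c=imaging.get_calibration(n);print(n,{k:np.round(v,3).tolist() for k,v in c.items()})
print(imaging.get_calibration("wrist"))
E
```

```text
pics
{'time_s': 0.0, 'joints': [-0.898, 0.502, -0.427, 1.551, 0.221, 1.138, -0.21], 'joint_vel': [-0.001, 0.001, 0.0, -0.0, -0.0, 0.0, 0.0], 'joint_torque': [-0.001, -56.659, -5.816, -27.911, -0.069, 0.031, 0.0], 'eef_pos': [0.259, 0.596, 0.226], 'ee_rot': [0.592, 0.387, -0.388, -0.591], 'ft_force': [-0.088, -0.746, -0.247], 'torque': [0.024, 0.001, -0.009], 'grip_width': 0.092}
scene {'K': [[467.803, 0.0, 260.551], [0.0, 467.803, 190.677], [0.0, 0.0, 1.0]], 'R': [[0.308, 0.951, -0.013], [0.731, -0.246, -0.637], [-0.609, 0.187, -0.771]], 't': [-0.206, -0.34, 1.677]}
top {'K': [[395.088, 0.0, 256.571], [0.0, 395.088, 191.973], [0.0, 0.0, 1.0]], 'R': [[0.015, -1.0, -0.005], [-0.999, -0.015, -0.044], [0.044, 0.005, -0.999]], 't': [0.032, 0.533, 1.117]}
{'K': array([[334.87147541,   0.        , 261.77831049],
       [  0.        , 334.87147541, 193.31970827],
       [  0.        ,   0.        ,   1.        ]]), 'mount': array([[ 9.99999916e-01, -3.49077232e-04,  2.12982072e-04,
        -2.94683883e-05],
       [-2.99992102e-04, -2.72315116e-01,  9.62208079e-01,
        -1.57708912e-01],
       [-2.77886695e-04, -9.62208063e-01, -2.72315198e-01,
         7.19861470e-02],
       [ 0.00000000e+00,  0.00000000e+00,  0.00000000e+00,
         1.00000000e+00]])}
```

View pics/top0.png

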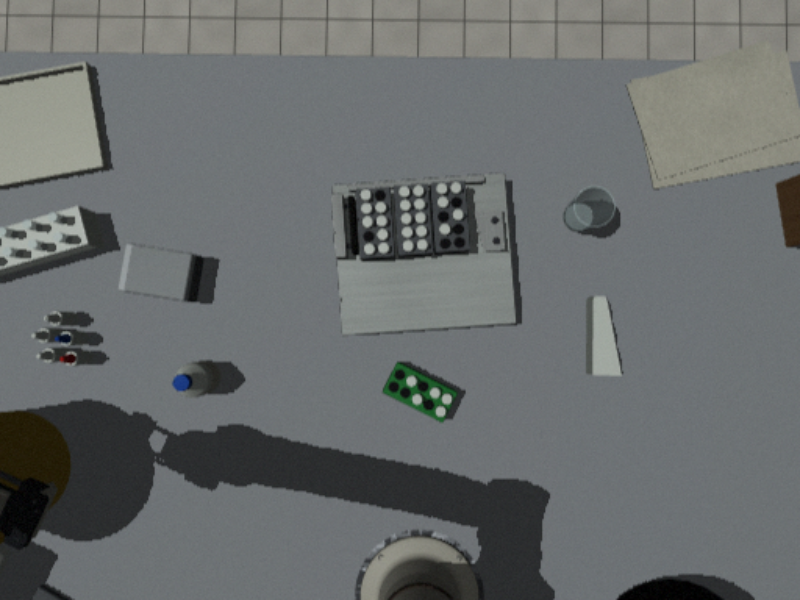

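View pics/scene0.png

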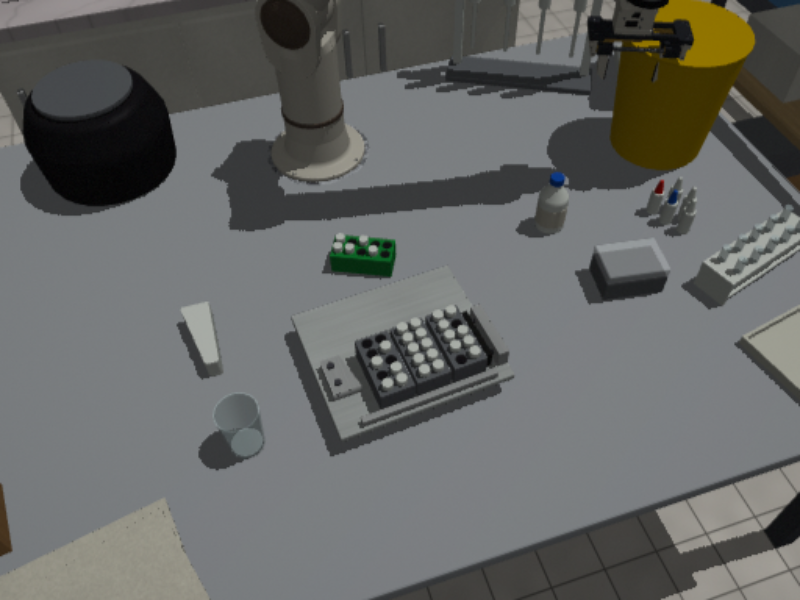

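The top picture shows the deck at (332–518, 175–334) with the pad on the left and the cheek on the right. The wedge is at (590–620, 296–376), thin end up, and the beaker at (590, 210). The green decoy rack is at (420, 390). In the scene view the rack rows are closely spaced.

```bash
cat > h.py <<'E'
import numpy as np,cv2
from scipy.spatial.transform import Rotation as Ro
from plant import observe, imaging, bot
def cam(n,s=None):
    c=imaging.get_calibration(n);K=c["K"]
    if n=="wrist":
        T=np.eye(4);T[:3,:3]=Ro.from_quat(s["ee_rot"]).as_matrix();T[:3,3]=s["eef_pos"];T=T@c["mount"]
        return K,T[:3,:3],T[:3,3]
    return K,c["R"].T,-c["R"].T@c["t"]
def plane(C,uv,z):
    K,R,o=C;uv=np.atleast_2d(uv).astype(float)
    d=np.c_[uv,np.ones(len(uv))]@np.linalg.inv(K).T@R.T
    return o+d*((z-o[2])/d[:,2])[:,None]
def cloud(C,d):
    K,R,o=C;v,u=np.mgrid[:d.shape[0],:d.shape[1]]
    r=np.stack([u,v,np.ones_like(u)],-1)@np.linalg.inv(K).T*d[...,None]
    return r@R.T+o
def clean(m,k=3):
    return cv2.morphologyEx(m.astype(np.uint8),cv2.MORPH_OPEN,np.ones((k,k)))
def big(m):
    cs,_=cv2.findContours(m,cv2.RETR_EXTERNAL,cv2.CHAIN_APPROX_NONE);return max(cs,key=cv2.contourArea)
E
python3 - <<'E'
from h import *
f=np.load("pics/top0.npz");p,d=f["p"],f["d"];C=cam("top");P=cloud(C,d);Z=P[...,2]
s=observe();R=Ro.from_quat(s["ee_rot"]).as_matrix();print("tool axes",R.round(3).tolist())
win=lambda a,b,c,e:(lambda m:(m.__setitem__((slice(b,e),slice(a,c)),1),m)[1])(np.zeros(d.shape,np.uint8))
k=.64
W=win(200,100,345,225)
print("bench z",np.median(Z[150:170,360:370]),"deck z",np.median(Z[180:200,240:300]))
m=clean((Z>.03)&(Z<.2))*W;c=big(m)
# deck outline at z .05: only points whose Z~.05
q=plane(C,c[:,0],.05)[:,:2];r=cv2.minAreaRect(q.astype(np.float32));print("deck rect",r,cv2.boxPoints(r).round(4).tolist())
W=win(360,180,410,250);m=clean((p.min(2)>150)&(Z>.02))*W
c=big(m);q=plane(C,c[:,0],.04)[:,:2].astype(np.float32);print("wedge z",np.median(Z[m>0]),m.sum())
r=cv2.minAreaRect(q);print(r);a,tri=cv2.minEnclosingTriangle(q.reshape(-1,1,2));
print("quad",cv2.approxPolyDP(q,.008,True)[:,0].round(4).tolist(), "x",q[:,0].min(),q[:,0].max())
W=win(200,100,345,225);m=((Z>.08)&(Z<.13)).astype(np.uint8)*W;
v,u=np.nonzero(m);print("high pts bounds",P[v,u].min(0),P[v,u].max(0))
big_=cv2.resize(p[90:260,190:420,::-1],None,fx=3.4,fy=3.4,interpolation=2);cv2.imwrite("pics/crop1.png",cv2.convertScaleAbs(big_,alpha=1.4))
E
```

```text
tool axes [[0.398, -0.001, -0.917], [0.917, -0.002, 0.398], [-0.002, -1.0, 0.0]]
bench z -0.0010722112080572277 deck z 0.049035860396423714
deck rect ((0.6151407361030579, 0.0037410706281661987), (0.26896512508392334, 0.31159278750419617), 4.877488613128662) [[0.46790000796318054, 0.14749999344348907], [0.4943999946117401, -0.16290000081062317], [0.7623999714851379, -0.14010000228881836], [0.7358999848365784, 0.1703999936580658]]
wedge z 0.03917572531265434 627
((0.4735548496246338, -0.32533007860183716), (0.13604936003684998, 0.044235460460186005), 0.0724627748131752)Traceback (most recent call last):
  File "<stdin>", line 13, in <module>
cv2.error: OpenCV(4.12.0) /io/opencv/modules/imgproc/src/min_enclosing_triangle.cpp:611: error: (-3:Internal error) The position of side B could not be determined, because gamma(b) could not be computed. in function 'updateSideB'
```

```bash
cat >> h.py <<'E'
yaw=np.radians(4.88);DO=np.array([.6508,-.0033]);DR=np.array([[np.cos(yaw),-np.sin(yaw)],[np.sin(yaw),np.cos(yaw)]])
todeck=lambda q:(np.asarray(q)[...,:2]-DO)@DR
fromdeck=lambda q:np.asarray(q)@DR.T+DO
E
python3 - <<'E'
from h import *
f=np.load("pics/top0.npz");p,d=f["p"],f["d"];C=cam("top");P=cloud(C,d);Z=P[...,2]
m=np.zeros(d.shape,np.uint8);m[180:250,360:410]=1;m*=clean((p.min(2)>150)&(Z>.02))
c=big(m);q=plane(C,c[:,0],.04)[:,:2]
# rows of the mask -> left and right edges
L=[];Rr=[]
for v in np.unique(c[:,0,1])[4:-4]:
    u=np.nonzero(m[v])[0];L.append((u[0]-.5,v));Rr.append((u[-1]+.5,v))
for n,e in (("left",L),("right",Rr)):
    w=plane(C,e,.04)[:,:2];a,b=np.polyfit(w[:,0],w[:,1],1);print(n,np.degrees(np.arctan(a)),"y at x=.4735",a*.4735+b)
print("x",q[:,0].min(),q[:,0].max())
D=todeck(P)
for lo,hi,n in ((.08,.13,"racks"),(.06,.078,"cheek/rail")):
    k=(Z>lo)&(Z<hi)&(D[...,0]>-.06)&(D[...,0]<.075)&(abs(D[...,1])<.15)
    print(n,k.sum(),np.percentile(D[k],[1,50,99],axis=0).round(4).tolist())
big_=cv2.resize(p[90:260,190:420,::-1],None,fx=3.4,fy=3.4,interpolation=2);cv2.imwrite("pics/crop1.png",cv2.convertScaleAbs(big_,alpha=1.4))
E
```

```text
left 0.07555621155760316 y at x=.4735 -0.3018267363499065
right 10.866026821057831 y at x=.4735 -0.3368418080921733
x 0.40550220929960507 0.5415725777173883
racks 3195 [[-0.0396, -0.0673], [0.016, 0.0321], [0.0734, 0.1478]]
cheek/rail 511 [[-0.0408, -0.1315], [-0.0038, -0.1048], [0.0585, 0.1426]]
```

View pics/crop1.png

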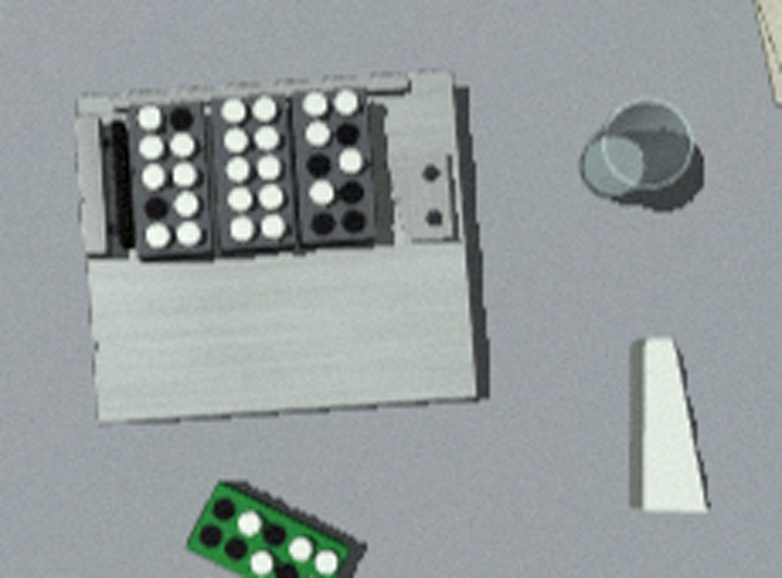

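The row order from the pad is rack_b, rack_a, rack_c. The deck measures 269×312 mm, as given. The wedge centre is at about (0.4735, -0.3195) with yaw about 0. First I turn the jaws along deck y and move over.

Emit:
drive_tool --steps '[[[-0.19,0,-0.266,0,-28.4,0,0],[-0.19,0,-0.266,0,-28.4,0,0],[-0.19,0,-0.266,0,-28.4,0,0],[-0.19,0,-0.266,0,-28.4,0,0],[-0.19,0,-0.266,0,-28.4,0,0],[-0.19,0,-0.266,0,-28.4,0,0],[-0.19,0,-0.266,0,-28.4,0,0],[-0.19,0,-0.266,0,-28.4,0,0]]]'

```text
time_s: 0.77
eef_pos: [0.4282, 0.3129, 0.2264]
ee_rot: [-0.479, -0.52, 0.521, 0.478]
ft_force: [1.5, 1.0, 0.1]
grip_width: 0.043
```

```bash
cat >> h.py <<'E'
def st():
    s=observe();R=Ro.from_quat(s["ee_rot"]);A=R.as_matrix()
    print("t",round(s["time_s"],2),"pos",s["eef_pos"].round(4) if hasattr(s["eef_pos"],"round") else np.round(s["eef_pos"],4),"deck",todeck(s["eef_pos"]).round(4),"yaw",np.degrees(np.arctan2(A[1,0],A[0,0])).round(2),"tilt",A[2].round(3),"F",np.round(s["ft_force"],2),"Fdeck",(np.array(s["ft_force"])[:2]@DR).round(2),"w",round(float(s["grip_width"]),4))
    return s
def rel(dx,dy,z,yawdeg=94.88,world=False):
    s=st();R=Ro.from_quat(s["ee_rot"]);t=np.r_[[dx,dy] if world else fromdeck([dx,dy]),z]
    T=np.array([[0,0,-1],[1,0,0],[0,-1,0]],float);Rt=Ro.from_euler("z",yawdeg-90,degrees=True)*Ro.from_matrix(T)
    print("target",t.round(4),"shift",R.inv().apply(t-np.array(s["eef_pos"])).round(4),"turn",np.degrees((R.inv()*Rt).as_rotvec()).round(2))
E
python3 -c "
from h import *
rel(.02,-.1,.13)"
```

```text
t 0.77 pos [0.4282 0.3129 0.2264] deck [-0.1949  0.334 ] yaw 94.85 tilt [-0.001 -1.     0.   ] F [1.51 1.02 0.14] Fdeck [1.59 0.89] w 0.043
target [ 0.6792 -0.1012  0.13  ] shift [-0.4338  0.0968 -0.2151] turn [-0.02 -0.03 -0.05]
```

Emit:
drive_tool --steps '[[[-0.434,0.02,-0.215,0,0,0,0],[-0.434,0.02,-0.215,0,0,0,0],[-0.434,0.02,-0.215,0,0,0,0],[-0.434,0.02,-0.215,0,0,0,0],[-0.434,0.02,-0.215,0,0,0,0],[-0.434,0.02,-0.215,0,0,0,0],[-0.434,0.02,-0.215,0,0,0,0],[-0.434,0.02,-0.215,0,0,0,0]]]'

```text
time_s: 1.43
eef_pos: [0.6005, 0.0293, 0.2126]
ee_rot: [-0.478, -0.521, 0.521, 0.478]
ft_force: [0.8, 0.2, -0.5]
grip_width: 0.0005
```

Emit:
drive_tool --steps '[[[-0.14,0.05,-0.07,0,0,0,0],[-0.14,0.05,-0.07,0,0,0,0],[-0.14,0.05,-0.07,0,0,0,0],[-0.14,0.05,-0.07,0,0,0,0],[-0.14,0.05,-0.07,0,0,0,0],[-0.14,0.05,-0.07,0,0,0,0]]]'

```text
time_s: 1.93
eef_pos: [0.6809, -0.1061, 0.1602]
ee_rot: [-0.479, -0.519, 0.521, 0.48]
ft_force: [0.2, 0.3, -0.6]
grip_width: 0.0005
```

```bash
python3 - <<'E'
from h import *
rel(.02,-.105,.08)
for n in ("top","wrist"):
    s=observe();p,d=imaging.capture(n);C=cam(n,s);np.savez(f"pics/{n}1.npz",p=p,d=d)
    P=cloud(C,d);D=todeck(P);Z=P[...,2]
    for lo,hi,nm in ((.085,.115,"racks"),(.062,.078,"cheek")):
        k=(Z>lo)&(Z<hi)&(D[...,0]>-.04)&(D[...,0]<.03)&(D[...,1]>-.14)&(D[...,1]<(.02 if nm=="racks" else -.08))
        if k.sum()>20: print(n,nm,k.sum(),np.percentile(D[k],[.5,5,50,99],axis=0).round(4).tolist(),np.median(Z[k]).round(4))
cv2.imwrite("pics/w1.png",p[:,:,::-1])
E
```

```text
t 1.93 pos [ 0.6809 -0.1061  0.1602] deck [ 0.0212 -0.105 ] yaw 94.61 tilt [-0.    -1.     0.004] F [ 0.2   0.32 -0.62] Fdeck [0.23 0.3 ] w 0.0005
target [ 0.6797 -0.1062  0.08  ] shift [-0.      0.0802  0.0009] turn [-0.23 -0.27 -0.02]
top racks 736 [[-0.0394, -0.0689], [-0.0366, -0.0647], [-0.0105, -0.0207], [0.0271, 0.0194]] 0.0947
top cheek 293 [[-0.0395, -0.132], [-0.0369, -0.1306], [-0.011, -0.1119], [0.0207, -0.0885]] 0.0689
wrist racks 14211 [[-0.0388, -0.071], [-0.0362, -0.0673], [-0.007, -0.0258], [0.0289, 0.018]] 0.0953
wrist cheek 4833 [[-0.0389, -0.1334], [-0.0357, -0.1316], [-0.0038, -0.1136], [0.0293, -0.0897]] 0.0698
```

View pics/w1.png

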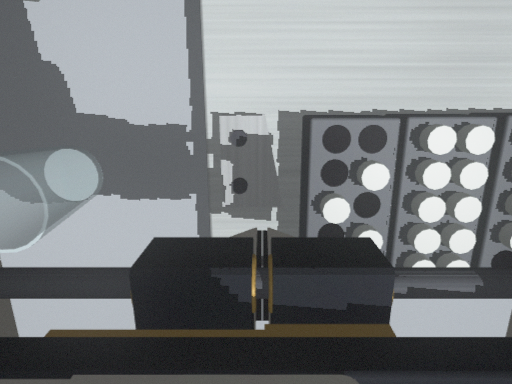

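The wrist view shows rack_c's -y edge at column ~305, the cheek with its two bolts at (240, 140–185), and the beaker far left. The fingers hang over the cheek. Next I go down and push slowly.

Emit:
drive_tool --steps '[[[-0.01,0.06,0.001,0,0,0,0],[-0.01,0.06,0.001,0,0,0,0],[-0.01,0.085,0.001,0,0,0,0],[-0.01,0.085,0.001,0,0,0,0],[0.0,0.085,0.001,0,0,0,0],[0.005,0.085,0.001,0,0,0,0],[0.01,0.085,0.001,0,0,0,0]]]'

```text
time_s: 2.62
eef_pos: [0.6817, -0.0895, 0.0806]
ee_rot: [0.478, 0.523, -0.52, -0.477]
ft_force: [1.5, 0.2, 0.7]
grip_width: 0.0004
```

```bash
python3 -c "
from h import *
st()"
```

```text
t 2.62 pos [ 0.6817 -0.0895  0.0806] deck [ 0.0235 -0.0885] yaw 95.07 tilt [ 0.001 -1.    -0.004] F [1.5  0.25 0.67] Fdeck [1.52 0.12] w 0.0004
```

Emit:
drive_tool --steps '[[[0,0,0,0,0,0,0],[0,0,0,0,0,0,0],[0,0,0,0,0,0,0]]]'

```text
time_s: 2.87
eef_pos: [0.6807, -0.0924, 0.0791]
ee_rot: [0.479, 0.521, -0.521, -0.477]
ft_force: [-1.0, -0.7, -0.8]
grip_width: -0.0001
```

```bash
python3 -c "
from h import *
st()"
```

```text
t 2.87 pos [ 0.6807 -0.0924  0.0791] deck [ 0.0222 -0.0913] yaw 94.94 tilt [-0.001 -1.    -0.002] F [-1.01 -0.66 -0.82] Fdeck [-1.07 -0.57] w -0.0001
```

Emit:
drive_tool --steps '[[[0.002,0,0,0,0,0,0],[0.004,0,0,0,0,0,0],[0.006,0,0,0,0,0,0],[0.008,0,0,0,0,0,0],[0.01,0,0,0,0,0,0],[0.012,0,0,0,0,0,0],[0.012,0,0,0,0,0,0],[0.012,0,0,0,0,0,0]]]'

```text
time_s: 3.53
eef_pos: [0.679, -0.08, 0.0779]
ee_rot: [0.478, 0.521, -0.521, -0.478]
ft_force: [1.0, -0.4, 0.4]
grip_width: 0.0005
```

Emit:
drive_tool --steps '[[[0.002,0,0,0,0,0,0],[0.004,0,0,0,0,0,0],[0.005,0,0,0,0,0,0],[0.005,0,0,0,0,0,0]]]'

```text
time_s: 3.87
eef_pos: [0.6785, -0.0753, 0.0779]
ee_rot: [-0.478, -0.521, 0.521, 0.478]
ft_force: [-0.5, -2.0, 0.5]
grip_width: 0.0005
```

```bash
python3 - <<'E'
from h import *
st()
for n in ("wrist","top"):
    s=observe();p,d=imaging.capture(n);C=cam(n,s)
    P=cloud(C,d);D=todeck(P);Z=P[...,2]
    k=(Z>.088)&(Z<.115)&(D[...,0]>-.04)&(D[...,0]<.0)&(D[...,1]>-.14)&(D[...,1]<.02)
    print(n,k.sum(),np.percentile(D[k],[.5,5,99],axis=0).round(4).tolist())
cv2.imwrite("pics/t2.png",cv2.convertScaleAbs(cv2.resize(p[100:230,200:350,::-1],None,fx=4,fy=4,interpolation=2),alpha=1.4))
E
```

```text
t 3.87 pos [ 0.6785 -0.0753  0.0779] deck [ 0.0215 -0.0741] yaw 94.93 tilt [-0. -1.  0.] F [-0.48 -1.96  0.48] Fdeck [-0.64 -1.91] w 0.0005
wrist 18698 [[-0.0389, -0.0578], [-0.0373, -0.054], [-0.0004, 0.0193]]
top 411 [[-0.0396, -0.0558], [-0.0382, -0.0518], [-0.0015, 0.0194]]
```

Emit:
drive_tool --steps '[[[0.001,0,0,0,0,0,0],[0.002,0,0,0,0,0,0],[0.002,0,0,0,0,0,0],[0.002,0,0,0,0,0,0]]]'

```text
time_s: 4.3
eef_pos: [0.6783, -0.0746, 0.078]
ee_rot: [-0.479, -0.52, 0.521, 0.478]
ft_force: [-1.0, -4.7, -0.1]
grip_width: 0.0004
```

Emit:
drive_tool --steps '[[[0.001,0,0,0,0,0,0],[0.001,0,0,0,0,0,0],[0.001,0,0,0,0,0,0]]]'

```text
time_s: 4.55
eef_pos: [0.6782, -0.0741, 0.0779]
ee_rot: [-0.479, -0.52, 0.521, 0.478]
ft_force: [0.2, -6.3, 0.7]
grip_width: 0.0003
```

```bash
python3 - <<'E'
from h import *
st()
for n in ("wrist","top"):
    s=observe();p,d=imaging.capture(n);C=cam(n,s)
    P=cloud(C,d);D=todeck(P);Z=P[...,2]
    k=(Z>.088)&(Z<.115)&(D[...,0]>-.04)&(D[...,0]<.0)&(D[...,1]>-.14)&(D[...,1]<.02)
    print(n,k.sum(),np.percentile(D[k],[.5,5,99],axis=0).round(4).tolist())
cv2.imwrite("pics/t2.png",cv2.convertScaleAbs(cv2.resize(p[100:230,200:350,::-1],None,fx=4,fy=4,interpolation=2),alpha=1.4))
E
```

```text
t 4.55 pos [ 0.6782 -0.0741  0.0779] deck [ 0.0213 -0.0728] yaw 94.86 tilt [-0.002 -1.     0.   ] F [ 0.19 -6.35  0.69] Fdeck [-0.35 -6.34] w 0.0003
wrist 18432 [[-0.039, -0.0566], [-0.0374, -0.0529], [-0.0004, 0.0194]]
top 397 [[-0.0395, -0.0544], [-0.0379, -0.0503], [-0.0016, 0.0195]]
```

View pics/t2.png

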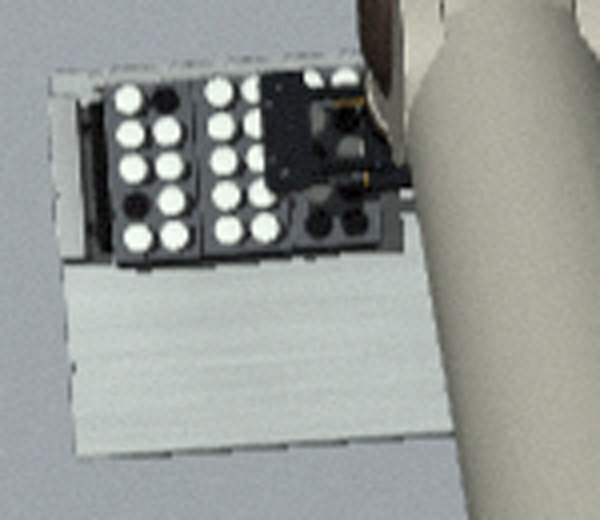

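Contact with the pad is confirmed: the force rises from 2 to 6.3 N, and the rack face is at about -55 mm. In the picture the three racks are tight against the black pad at (95, 180). Now back off and go to the wedge.

Emit:
drive_tool --steps '[[[-0.006,0,0,0,0,0,0],[-0.012,-0.02,0,0,0,0,0],[-0.012,-0.14,0,0,0,0,0],[-0.012,-0.14,0,0,0,0,0],[-0.012,-0.14,0,0,0,0,0],[-0.012,-0.14,0,0,0,0,0],[-0.012,-0.14,0,0,0,0,0]]]'

```text
time_s: 5.23
eef_pos: [0.6816, -0.0825, 0.2217]
ee_rot: [0.479, 0.523, -0.519, -0.476]
ft_force: [0.1, 0.1, -0.5]
grip_width: 0.0004
```

```bash
python3 - <<'E'
from h import *
rel(.4635,-.3205,.13,90,True)
n="top"
p,d=imaging.capture(n);C=cam(n);P=cloud(C,d);D=todeck(P);Z=P[...,2]
k=(Z>.088)&(Z<.115)&(D[...,0]>-.04)&(D[...,0]<.0)&(D[...,1]>-.14)&(D[...,1]<.02)
print(n,k.sum(),np.percentile(D[k],[.5,5,99],axis=0).round(4).tolist())
E
```

```text
t 5.23 pos [ 0.6816 -0.0825  0.2217] deck [ 0.0239 -0.0815] yaw 95.01 tilt [ 0.001 -1.    -0.007] F [ 0.12  0.06 -0.54] Fdeck [0.13 0.05] w 0.0004
target [ 0.4635 -0.3205  0.13  ] shift [-0.2181  0.0899  0.2387] turn [0.39 5.01 0.06]
top 430 [[-0.0396, -0.0557], [-0.038, -0.052], [-0.0011, 0.0194]]
```

Emit:
drive_tool --steps '[[[-0.218,0.05,0.239,0,5.0,0,0.09],[-0.218,0.05,0.239,0,5.0,0,0.09],[-0.218,0.05,0.239,0,5.0,0,0.09],[-0.218,0.05,0.239,0,5.0,0,0.09],[-0.218,0.05,0.239,0,5.0,0,0.09],[-0.218,0.05,0.239,0,5.0,0,0.09],[-0.218,0.05,0.239,0,5.0,0,0.09],[-0.218,0.05,0.239,0,5.0,0,0.09]]]'

```text
time_s: 5.95
eef_pos: [0.4563, -0.3225, 0.1654]
ee_rot: [-0.499, -0.499, 0.5, 0.502]
ft_force: [0.4, -0.4, 0.5]
grip_width: 0.0493
```

Emit:
drive_tool --steps '[[[0,0,0,0,0,0,0.09],[0,0,0,0,0,0,0.09],[0,0,0,0,0,0,0.09]]]'

```text
time_s: 6.2
eef_pos: [0.4596, -0.3206, 0.1665]
ee_rot: [-0.499, -0.5, 0.499, 0.501]
ft_force: [1.3, 1.4, 0.4]
grip_width: 0.0695
```

```bash
python3 - <<'E'
from h import *
rel(.4635,-.3205,.006,90,True)
s=observe();p,d=imaging.capture("wrist");C=cam("wrist",s);P=cloud(C,d);Z=P[...,2]
k=(abs(Z-.04)<.006)&(P[...,0]<.57)&(P[...,1]<-.2);k=clean(k)
cs=big(k);q=plane(C,cs[:,0],.04)[:,:2];print(k.sum(),q.min(0),q.max(0))
for lo,hi in ((.42,.44),(.44,.46),(.46,.48),(.48,.50),(.50,.52),(.52,.535)):
    w=q[(q[:,0]>lo)&(q[:,0]<hi)]
    if len(w)>4:print(lo,hi,w[:,1].min().round(4),w[:,1].max().round(4))
cv2.imwrite("pics/w2.png",p[:,:,::-1])
E
```

```text
t 6.2 pos [ 0.4596 -0.3206  0.1665] deck [-0.2175 -0.2998] yaw 89.93 tilt [ 0.003 -1.     0.002] F [1.31 1.37 0.44] Fdeck [1.42 1.25] w 0.0695
target [ 0.4635 -0.3205  0.006 ] shift [-0.0004  0.1605 -0.0042] turn [-0.09 -0.07  0.15]
6504 [ 0.40523775 -0.35220006] [ 0.53979285 -0.30128849]
0.42 0.44 -0.35 -0.3016
0.44 0.46 -0.3463 -0.3016
0.46 0.48 -0.3424 -0.3019
0.48 0.5 -0.3384 -0.3024
0.5 0.52 -0.3342 -0.3022
0.52 0.535 -0.3308 -0.3028
```

View pics/w2.png

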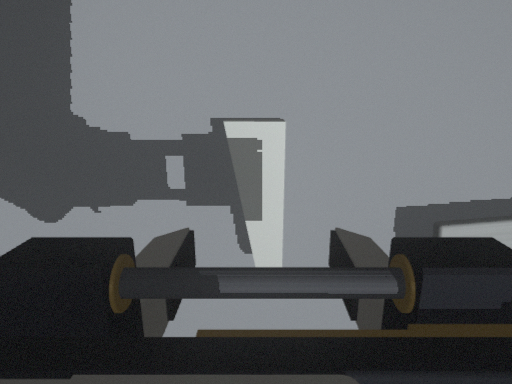

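The wrist view shows the white wedge between the open fingers (column 210–285, rows 118–270). Its straight side is at y ≈ -0.302, which agrees with the top view. Now go down and grip.

Emit:
drive_tool --steps '[[[-0.001,0.04,-0.004,0,0,0,0.09],[-0.001,0.08,-0.004,0,0,0,0.09],[-0.001,0.115,-0.004,0,0,0,0.09],[-0.001,0.14,-0.004,0,0,0,0.09],[-0.001,0.158,-0.004,0,0,0,0.09],[-0.001,0.158,-0.004,0,0,0,0.09],[-0.001,0.158,-0.004,0,0,0,0.09]]]'

```text
time_s: 6.83
eef_pos: [0.4644, -0.3206, 0.0089]
ee_rot: [-0.499, -0.501, 0.5, 0.501]
ft_force: [-0.3, -0.4, 0.2]
grip_width: 0.0899
```

Emit:
drive_tool --steps '[[[0,0,0,0,0,0,0.02],[0,0,0,0,0,0,0.02],[0,0,0,0,0,0,0.02],[0,0,0,0,0,0,0.02],[0,0,0,0,0,0,0.02],[0,0,0,0,0,0,0.02],[0,0,0,0,0,0,0.02],[0,0,0,0,0,0,0.02]]]' --grip_force 30

```text
time_s: 7.5
eef_pos: [0.4639, -0.3229, 0.0101]
ee_rot: [-0.5, -0.5, 0.5, 0.5]
ft_force: [-0.0, 1.8, 4.3]
grip_width: 0.0414
```

```bash
python3 - <<'E'
from h import *
rel(-.105,-.085,.13)
E
```

```text
t 7.5 pos [ 0.4639 -0.3229  0.0101] deck [-0.2134 -0.3026] yaw 89.91 tilt [ 0. -1.  0.] F [-0.01  1.83  4.29] Fdeck [0.15 1.82] w 0.0414
target [ 0.5534 -0.0969  0.13  ] shift [ 0.2262 -0.1199 -0.0892] turn [ 0.   -4.97  0.01]
```

Gripped at 41 mm. Now lift, carry over and turn 5°.

Emit:
drive_tool --steps '[[[0,-0.04,0,0,0,0,0.02],[0,-0.08,0,0,0,0,0.02],[0.02,-0.11,-0.01,0,0,0,0.02],[0.05,-0.12,-0.02,0,-1,0,0.02],[0.08,-0.12,-0.03,0,-2,0,0.02],[0.11,-0.12,-0.04,0,-3,0,0.02],[0.14,-0.12,-0.05,0,-4,0,0.02],[0.17,-0.12,-0.06,0,-5,0,0.02]]]'

```text
time_s: 8.17
eef_pos: [0.5238, -0.1517, 0.1297]
ee_rot: [-0.478, -0.521, 0.521, 0.478]
ft_force: [0.1, 0.2, -3.1]
grip_width: 0.0411
```

```bash
python3 - <<'E'
from h import *
rel(-.13,-.082,.13)
E
```

```text
t 8.17 pos [ 0.5238 -0.1517  0.1297] deck [-0.1392 -0.137 ] yaw 94.95 tilt [ 0.    -1.     0.001] F [ 0.07  0.17 -3.06] Fdeck [0.08 0.16] w 0.0411
target [ 0.5282 -0.0961  0.13  ] shift [ 0.055  -0.0003 -0.0093] turn [-0.05  0.07  0.01]
```

Emit:
drive_tool --steps '[[[0.03,0,-0.005,0,0,0,0.02],[0.055,0,-0.009,0,0,0,0.02],[0.055,0,-0.009,0,0,0,0.02],[0.055,0,-0.009,0,0,0,0.02],[0.055,0,-0.009,0,0,0,0.02]]]'

```text
time_s: 8.58
eef_pos: [0.5278, -0.0981, 0.1295]
ee_rot: [-0.478, -0.521, 0.521, 0.478]
ft_force: [0.2, -0.4, -2.8]
grip_width: 0.041
```

```bash
python3 - <<'E'
from h import *
rel(-.13,-.08,.066)
s=observe();p,d=imaging.capture("wrist");C=cam("wrist",s);P=cloud(C,d);Z=P[...,2];D=todeck(P)
wt=s["eef_pos"][2]+.03
k=clean((abs(Z-wt)<.006)&(D[...,0]<-.03));cs=big(k);q=todeck(plane(C,cs[:,0],wt));print("wedge top z",np.median(Z[k>0]),k.sum(),q.min(0),q.max(0))
for lo in np.arange(-.2,-.04,.02):
    w=q[(q[:,0]>lo)&(q[:,0]<lo+.02)]
    if len(w)>4:print(lo.round(3),w[:,1].min().round(4),w[:,1].max().round(4))
p,d=imaging.capture("top");C=cam("top");P=cloud(C,d);Z=P[...,2];D=todeck(P)
k=clean((abs(Z-wt)<.008)&(D[...,0]<-.03)&(D[...,0]>-.25)&(p.min(2)>130)&(abs(D[...,1]+.09)<.06))
if k.sum()>20:
    q=todeck(plane(C,big(k)[:,0],wt));print("top",k.sum(),q.min(0),q.max(0))
cv2.imwrite("pics/t3.png",cv2.convertScaleAbs(cv2.resize(p[100:260,200:380,::-1],None,fx=3.5,fy=3.5,interpolation=2),alpha=1.4))
E
```

```text
t 8.58 pos [ 0.5278 -0.0981  0.1295] deck [-0.1306 -0.084 ] yaw 94.93 tilt [-0.    -1.     0.001] F [ 0.24 -0.43 -2.85] Fdeck [ 0.2  -0.45] w 0.041
target [ 0.5281 -0.0941  0.066 ] shift [ 0.004   0.0635 -0.0007] turn [-0.07  0.05 -0.02]
wedge top z 0.15914962834788043 18707 [-0.1894787  -0.11789368] [-0.13420228 -0.05190601]
-0.2 -0.1155 -0.0641
-0.18 -0.114 -0.0641
-0.16 -0.1177 -0.0521
-0.14 -0.1179 -0.0519
top 116 [-0.08757982 -0.08488352] [-0.0500267  -0.06407213]
```

View pics/t3.png

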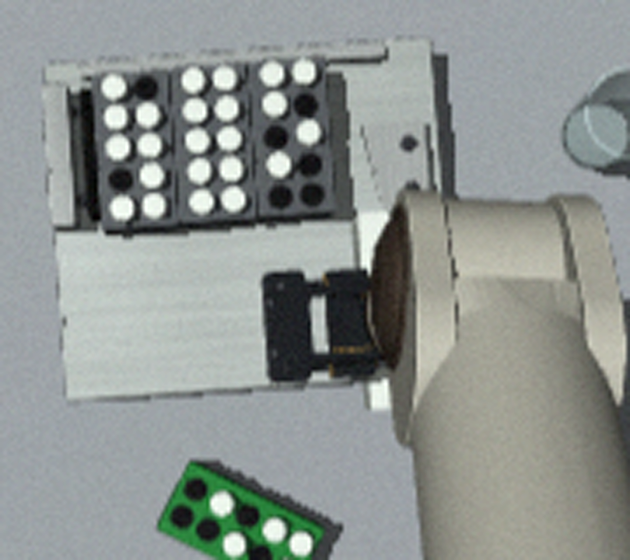

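The top view shows the wedge held in line with the gap: thin end at about (370, 215), just outside the mouth, left edge level with the gap. The racks are still tight. Measured straight side y is -64 mm and the rack face is about -55.5. Next, lower and slide the tip in.

Emit:
drive_tool --steps '[[[0.005,0.03,0,0,0,0,0.02],[0.005,0.05,0,0,0,0,0.02],[0.005,0.06,0,0,0,0,0.02],[0.005,0.064,0,0,0,0,0.02],[0.005,0.067,0,0,0,0,0.02],[0.005,0.067,0,0,0,0,0.02],[0.005,0.067,0,0,0,0,0.02]]]'

```text
time_s: 9.27
eef_pos: [0.5288, -0.093, 0.0638]
ee_rot: [0.479, 0.521, -0.521, -0.478]
ft_force: [0.1, 0.3, -1.5]
grip_width: 0.0411
```

```bash
python3 - <<'E'
from h import *
rel(-.105,-.079,.062)
E
```

```text
t 9.27 pos [ 0.5288 -0.093   0.0638] deck [-0.1292 -0.079 ] yaw 94.89 tilt [-0.    -1.    -0.001] F [ 0.13  0.31 -1.54] Fdeck [0.16 0.3 ] w 0.0411
target [ 0.5529 -0.0909  0.062 ] shift [ 0.      0.0018 -0.0242] turn [ 0.08  0.01 -0.02]
```

Emit:
drive_tool --steps '[[[0,0,-0.008,0,0,0,0.02],[0,0,-0.016,0,0,0,0.02],[0,0,-0.022,0,0,0,0.02],[0,0.001,-0.022,0,0,0,0.02],[0,0.002,-0.022,0,0,0,0.02],[0,0.003,-0.022,0,0,0,0.02],[0,0.003,-0.022,0,0,0,0.02]]]'

```text
time_s: 9.85
eef_pos: [0.5499, -0.0906, 0.0601]
ee_rot: [0.478, 0.521, -0.521, -0.478]
ft_force: [0.8, -0.3, -0.5]
grip_width: 0.0411
```

```bash
python3 - <<'E'
from h import *
st()
E
```

```text
t 9.85 pos [ 0.5499 -0.0906  0.0601] deck [-0.108  -0.0784] yaw 94.93 tilt [ 0. -1. -0.] F [ 0.78 -0.25 -0.46] Fdeck [ 0.75 -0.32] w 0.0411
```

Emit:
drive_tool --steps '[[[0,0,0,0,0,0,0.08],[0,0,0,0,0,0,0.08],[0,0,0,0,0,0,0.08],[0,0,0,0,0,0,0.08],[0,-0.02,0,0,0,0,0.08],[0,-0.06,0,0,0,0,0.08],[0,-0.09,0,0,0,0,0.08],[0,-0.09,0,0,0,0,0.08]]]'

```text
time_s: 10.52
eef_pos: [0.5544, -0.0911, 0.1563]
ee_rot: [0.481, 0.523, -0.519, -0.475]
ft_force: [0.9, 0.4, -0.4]
grip_width: 0.0798
```

Emit:
drive_tool --steps '[[[-0.005,0,0.04,0,0,0,0],[-0.006,0,0.08,0,0,0,0],[-0.006,0,0.1,0,0,0,0],[-0.006,0,0.1,0,0,0,0],[-0.006,0,0.1,0,0,0,0],[-0.006,0,0.1,0,0,0,0],[-0.006,0,0.1,0,0,0,0]]]'

```text
time_s: 11.1
eef_pos: [0.4523, -0.105, 0.1503]
ee_rot: [0.478, 0.522, -0.521, -0.477]
ft_force: [0.0, -0.1, -0.2]
grip_width: 0.038
```

```bash
cat >> h.py <<'E'
def look(tag):
    for n in ("top","wrist"):
        s=observe();p,d=imaging.capture(n);C=cam(n,s);P=cloud(C,d);Z=P[...,2];D=todeck(P)
        k=(Z>.088)&(Z<.115)&(D[...,0]>-.04)&(D[...,0]<.0)&(D[...,1]>-.065)&(D[...,1]<.02)
        if n=="top" and k.sum(): print("rack face",np.percentile(D[k],[.5,5],axis=0)[:,1].round(4))
        k=clean((abs(Z-.09)<.006)&(D[...,0]<.05)&(D[...,0]>-.25)&(p.min(2)>130)&(abs(D[...,1]+.09)<.05))
        if k.sum()>50:
            q=todeck(plane(C,big(k)[:,0],.09));print(n,"wedge",k.sum(),q.min(0).round(4),q.max(0).round(4))
            e=[(x,q[(abs(q[:,0]-x)<.006),1]) for x in np.arange(-.16,.0,.012)]
            e=np.array([(x,y.max(),y.min()) for x,y in e if len(y)>2])
            if len(e)>3: print("  straight edge y at -.08:",np.polyval(np.polyfit(e[:,0]+.08,e[:,1],1),0).round(4),"angle",np.degrees(np.polyfit(e[:,0],e[:,1],1)[0]).round(2),"slant",np.degrees(np.polyfit(e[:,0],e[:,2],1)[0]).round(2))
        cv2.imwrite(f"pics/{tag}_{n}.png",cv2.convertScaleAbs(p[:,:,::-1],alpha=1.4))
E
python3 - <<'E'
from h import *
rel(-.2,-.084,.057)
look("L1")
E
```

```text
t 11.1 pos [ 0.4523 -0.105   0.1503] deck [-0.2064 -0.0845] yaw 94.96 tilt [-0.    -1.    -0.002] F [ 0.01 -0.11 -0.2 ] Fdeck [ 0.   -0.11] w 0.038
target [ 0.4587 -0.104   0.057 ] shift [ 0.0005  0.0933 -0.0063] turn [ 0.1   0.08 -0.  ]
rack face [-0.0633 -0.0542]
top wedge 706 [-0.1668 -0.1044] [-0.0279 -0.0571]
  straight edge y at -.08: -0.0586 angle -0.75 slant 10.92
wrist wedge 2148 [-0.1353 -0.1035] [-0.1091 -0.0585]
```

View pics/L1_top.png

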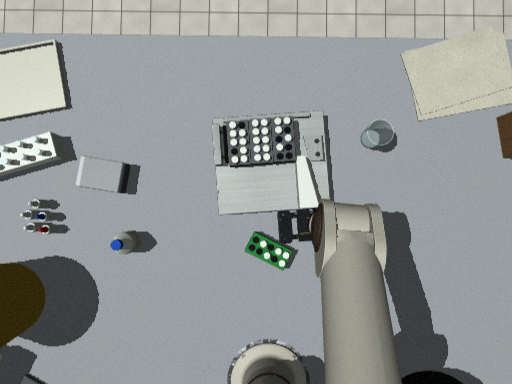

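The wedge lies on the deck with its thin end about 12 mm inside the mouth at pixel (303, 157), in line to within 1°. Next, lower the closed fingers behind it.

Emit:
drive_tool --steps '[[[0.001,0.03,0,0,0,0,0],[0.001,0.06,0,0,0,0,0],[0.001,0.085,0,0,0,0,0],[0.001,0.095,0,0,0,0,0],[0.001,0.095,0,0,0,0,0],[0.001,0.095,0,0,0,0,0],[0.001,0.095,0,0,0,0,0]]]'

```text
time_s: 11.78
eef_pos: [0.452, -0.1043, 0.056]
ee_rot: [0.479, 0.521, -0.521, -0.477]
ft_force: [0.3, 0.3, -0.3]
grip_width: 0.0003
```

```bash
python3 - <<'E'
from h import *
st()
E
```

```text
t 11.78 pos [ 0.452  -0.1043  0.056 ] deck [-0.2067 -0.0837] yaw 94.94 tilt [-0.    -1.    -0.002] F [ 0.27  0.32 -0.32] Fdeck [0.3  0.29] w 0.0003
```

Emit:
drive_tool --steps '[[[0,0,-0.01,0,0,0,0],[0,0,-0.02,0,0,0,0],[0,0,-0.026,0,0,0,0],[0,0,-0.032,0,0,0,0],[0,0,-0.038,0,0,0,0],[0,0,-0.044,0,0,0,0],[0,0,-0.05,0,0,0,0],[0,0,-0.055,0,0,0,0]]]'

```text
time_s: 12.45
eef_pos: [0.5061, -0.0994, 0.0549]
ee_rot: [-0.478, -0.521, 0.521, 0.478]
ft_force: [-1.1, -0.4, 0.3]
grip_width: 0.0005
```

Emit:
drive_tool --steps '[[[0,0,-0.002,0,0,0,0],[0,0,-0.004,0,0,0,0],[0,0,-0.006,0,0,0,0],[0,0,-0.008,0,0,0,0],[0,0,-0.008,0,0,0,0],[0,0,-0.008,0,0,0,0]]]'

```text
time_s: 12.95
eef_pos: [0.5137, -0.0988, 0.055]
ee_rot: [0.478, 0.521, -0.521, -0.478]
ft_force: [-0.2, -0.1, 0.0]
grip_width: 0.0004
```

```bash
python3 - <<'E'
from h import *
st();look("L2")
E
```

```text
t 12.95 pos [ 0.5137 -0.0988  0.055 ] deck [-0.1447 -0.0835] yaw 94.92 tilt [-0. -1. -0.] F [-0.2  -0.14  0.03] Fdeck [-0.21 -0.12] w 0.0004
rack face [-0.0636 -0.059 ]
top wedge 381 [-0.1026 -0.0911] [ 0.0048 -0.0568]
  straight edge y at -.08: -0.0577 angle -1.35 slant -6.71
```

Emit:
drive_tool --steps '[[[0,0,-0.002,0,0,0,0],[0,0,-0.004,0,0,0,0],[0,0,-0.006,0,0,0,0],[0,0,-0.008,0,0,0,0],[0,0,-0.008,0,0,0,0]]]'

```text
time_s: 13.47
eef_pos: [0.5221, -0.098, 0.055]
ee_rot: [0.478, 0.521, -0.521, -0.478]
ft_force: [-0.3, -0.2, -0.3]
grip_width: 0.0003
```

Emit:
drive_tool --steps '[[[0,0,-0.002,0,0,0,0],[0,0,-0.004,0,0,0,0],[0,0,-0.006,0,0,0,0],[0,0,-0.008,0,0,0,0],[0,0,-0.008,0,0,0,0]]]'

```text
time_s: 13.88
eef_pos: [0.5301, -0.0973, 0.055]
ee_rot: [0.478, 0.521, -0.521, -0.478]
ft_force: [-0.3, 0.4, 0.6]
grip_width: 0.0008
```

```bash
python3 - <<'E'
from h import *
st();look("L3")
E
```

```text
t 13.88 pos [ 0.5301 -0.0973  0.055 ] deck [-0.1283 -0.0834] yaw 94.93 tilt [ 0.    -1.    -0.001] F [-0.27  0.43  0.56] Fdeck [-0.23  0.45] w 0.0008
rack face [-0.0635 -0.0575]
top wedge 345 [-0.0838 -0.0901] [ 0.0213 -0.0568]
  straight edge y at -.08: -0.0575 angle -0.89 slant -16.4
```

Emit:
drive_tool --steps '[[[0,0,-0.002,0,0,0,0],[0,0,-0.004,0,0,0,0],[0,0,-0.006,0,0,0,0],[0,0,-0.008,0,0,0,0],[0,0,-0.008,0,0,0,0]]]'

```text
time_s: 14.4
eef_pos: [0.538, -0.0967, 0.055]
ee_rot: [0.478, 0.521, -0.521, -0.478]
ft_force: [-0.3, -1.0, 0.4]
grip_width: 0.0006
```

Emit:
drive_tool --steps '[[[0,0,-0.002,0,0,0,0],[0,0,-0.004,0,0,0,0],[0,0,-0.006,0,0,0,0],[0,0,-0.006,0,0,0,0]]]'

```text
time_s: 14.73
eef_pos: [0.544, -0.0962, 0.055]
ee_rot: [0.478, 0.521, -0.521, -0.478]
ft_force: [0.1, 0.7, 0.4]
grip_width: 0.0006
```

Emit:
drive_tool --steps '[[[0,0,-0.002,0,0,0,0],[0,0,-0.004,0,0,0,0],[0,0,-0.004,0,0,0,0]]]'

```text
time_s: 14.98
eef_pos: [0.5479, -0.0958, 0.055]
ee_rot: [0.478, 0.521, -0.521, -0.478]
ft_force: [0.8, -0.1, 0.3]
grip_width: 0.0003
```

Emit:
drive_tool --steps '[[[0,0,-0.002,0,0,0,0],[0,0,-0.004,0,0,0,0],[0,0,-0.005,0,0,0,0],[0,0,-0.005,0,0,0,0]]]'

```text
time_s: 15.32
eef_pos: [0.5528, -0.0954, 0.055]
ee_rot: [0.478, 0.521, -0.521, -0.478]
ft_force: [-0.1, 0.0, -0.5]
grip_width: 0.0004
```

```bash
python3 - <<'E'
from h import *
st();look("L4")
p=cv2.imread("pics/L4_top.png");cv2.imwrite("pics/L4c.png",cv2.resize(p[90:260,190:400],None,fx=3.5,fy=3.5,interpolation=2))
E
```

```text
t 15.32 pos [ 0.5528 -0.0954  0.055 ] deck [-0.1055 -0.0835] yaw 94.93 tilt [ 0. -1. -0.] F [-0.07  0.02 -0.47] Fdeck [-0.07  0.02] w 0.0004
rack face [-0.0644 -0.0592]
top wedge 286 [-0.0516 -0.0874] [ 0.0449 -0.0575]
  straight edge y at -.08: -0.0605 angle 2.06 slant -27.22
```

View pics/L4c.png

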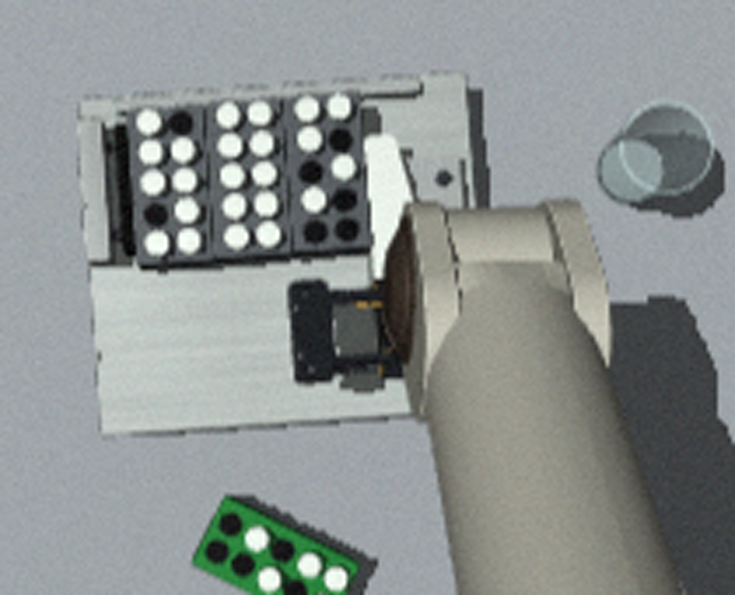

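The wedge is well inside, thin end at (382, 137), about 86 mm past the mouth, with no resistance yet. Continue in small steps.

Emit:
drive_tool --steps '[[[0,0,-0.002,0,0,0,0],[0,0,-0.004,0,0,0,0],[0,0,-0.005,0,0,0,0],[0,0,-0.005,0,0,0,0]]]'

```text
time_s: 15.75
eef_pos: [0.5577, -0.095, 0.055]
ee_rot: [0.478, 0.521, -0.521, -0.478]
ft_force: [-0.0, 0.1, -0.3]
grip_width: 0.0003
```

Emit:
drive_tool --steps '[[[0,0,-0.002,0,0,0,0],[0,0,-0.003,0,0,0,0],[0,0,-0.003,0,0,0,0]]]'

```text
time_s: 16.0
eef_pos: [0.5594, -0.0947, 0.0547]
ee_rot: [-0.478, -0.521, 0.521, 0.479]
ft_force: [-3.3, 0.0, 2.4]
grip_width: -0.0
```

Emit:
drive_tool --steps '[[[0,0,-0.002,0,0,0,0],[0,0,-0.003,0,0,0,0],[0,0,-0.003,0,0,0,0]]]'

```text
time_s: 16.25
eef_pos: [0.5619, -0.0942, 0.0545]
ee_rot: [-0.477, -0.52, 0.522, 0.479]
ft_force: [-5.1, 0.4, 2.7]
grip_width: 0.0007
```

Emit:
drive_tool --steps '[[[0,0,-0.001,0,0,0,0],[0,0,-0.002,0,0,0,0],[0,0,-0.003,0,0,0,0],[0,0,-0.003,0,0,0,0]]]'

```text
time_s: 16.58
eef_pos: [0.5639, -0.0938, 0.0542]
ee_rot: [-0.477, -0.52, 0.522, 0.479]
ft_force: [-7.1, 1.3, 2.2]
grip_width: 0.0004
```

Emit:
drive_tool --steps '[[[0,0,-0.001,0,0,0,0],[0,0,-0.002,0,0,0,0],[0,0,-0.003,0,0,0,0],[0,0,-0.003,0,0,0,0]]]'

```text
time_s: 16.92
eef_pos: [0.566, -0.0934, 0.0539]
ee_rot: [-0.476, -0.52, 0.522, 0.48]
ft_force: [-8.6, 1.8, 3.6]
grip_width: 0.0002
```

Emit:
drive_tool --steps '[[[0,0,-0.001,0,0,0,0],[0,0,-0.002,0,0,0,0],[0,0,-0.002,0,0,0,0]]]'

```text
time_s: 17.17
eef_pos: [0.5674, -0.0931, 0.0538]
ee_rot: [-0.476, -0.519, 0.523, 0.48]
ft_force: [-10.2, 1.4, 4.0]
grip_width: 0.0002
```

Emit:
drive_tool --steps '[[[0,0,-0.001,0,0,0,0],[0,0,-0.002,0,0,0,0],[0,0,-0.003,0,0,0,0],[0,0,-0.004,0,0,0,0],[0,0,-0.004,0,0,0,0]]]'

```text
time_s: 17.58
eef_pos: [0.5702, -0.0926, 0.0534]
ee_rot: [-0.475, -0.519, 0.523, 0.481]
ft_force: [-11.7, 1.9, 3.6]
grip_width: 0.0005
```

Emit:
drive_tool --steps '[[[0,0,-0.001,0,0,0,0],[0,0,-0.002,0,0,0,0],[0,0,-0.003,0,0,0,0],[0,0,-0.004,0,0,0,0],[0,0,-0.004,0,0,0,0]]]'

```text
time_s: 18.0
eef_pos: [0.573, -0.0921, 0.0531]
ee_rot: [-0.474, -0.519, 0.524, 0.481]
ft_force: [-14.5, 2.5, 4.6]
grip_width: 0.0006
```

Emit:
drive_tool --steps '[[[0,0,-0.001,0,0,0,0],[0,0,-0.002,0,0,0,0],[0,0,-0.002,0,0,0,0]]]'

```text
time_s: 18.25
eef_pos: [0.5745, -0.0918, 0.053]
ee_rot: [-0.474, -0.518, 0.524, 0.482]
ft_force: [-14.8, 2.5, 6.9]
grip_width: 0.0004
```

Emit:
drive_tool --steps '[[[0,-0.001,-0.001,0,0,0,0],[0,-0.001,-0.002,0,0,0,0],[0,-0.001,-0.003,0,0,0,0],[0,-0.001,-0.003,0,0,0,0]]]'

```text
time_s: 18.58
eef_pos: [0.5764, -0.0913, 0.0531]
ee_rot: [-0.473, -0.518, 0.524, 0.482]
ft_force: [-15.6, 4.1, 2.1]
grip_width: 0.0004
```

```bash
python3 - <<'E'
from h import *
st();look("L5")
E
```

```text
t 18.58 pos [ 0.5764 -0.0913  0.0531] deck [-0.0816 -0.0813] yaw 94.96 tilt [ 0.003 -1.     0.015] F [-15.59   4.08   2.11] Fdeck [-15.19   5.39] w 0.0004
rack face [-0.0619 -0.0571]
top wedge 176 [-0.0163 -0.08  ] [ 0.0488 -0.0538]
```

Emit:
drive_tool --steps '[[[0,0,-0.001,0,0,0,0],[0,0,-0.002,0,0,0,0],[0,0,-0.003,0,0,0,0],[0,0,-0.003,0,0,0,0]]]'

```text
time_s: 19.02
eef_pos: [0.5784, -0.0906, 0.053]
ee_rot: [-0.473, -0.518, 0.525, 0.483]
ft_force: [-18.4, 3.5, 4.9]
grip_width: 0.0002
```

Emit:
drive_tool --steps '[[[0,0,0,0,0,0,0],[0,0,0,0,0,0,0]]]'

```text
time_s: 19.18
eef_pos: [0.5784, -0.0906, 0.053]
ee_rot: [-0.473, -0.518, 0.525, 0.483]
ft_force: [-18.4, 3.2, 4.6]
grip_width: 0.0006
```

At 18 N the push is in range. Back off along -x gradually, then lift and inspect.

Emit:
drive_tool --steps '[[[0,0,0.004,0,0,0,0],[0,0,0.008,0,0,0,0],[0,0,0.014,0,0,0,0],[0,0,0.022,0,0,0,0],[0,0,0.035,0,0,0,0],[0,0,0.06,0,0,0,0],[0,-0.03,0.08,0,0,0,0],[0,-0.06,0.09,0,0,0,0]]]'

```text
time_s: 19.85
eef_pos: [0.493, -0.1005, 0.1148]
ee_rot: [-0.477, -0.52, 0.522, 0.48]
ft_force: [0.5, 0.3, -0.1]
grip_width: 0.0007
```

Emit:
drive_tool --steps '[[[0.02,-0.03,0.03,0,0,0,0],[0.06,-0.07,0.05,0,0,0,0],[0.1,-0.1,0.05,0,0,0,0],[0.14,-0.1,0.05,0,0,0,0],[0.18,-0.1,0.05,0,0,0,0],[0.2,-0.1,0.05,0,0,0,0],[0.2,-0.1,0.05,0,0,0,0],[0.2,-0.1,0.05,0,0,0,0]]]'

```text
time_s: 20.52
eef_pos: [0.4308, 0.0973, 0.217]
ee_rot: [0.477, 0.523, -0.521, -0.476]
ft_force: [-1.2, -0.9, 0.3]
grip_width: 0.0005
```

```bash
sed -i 's/D\[...,0\]<.05)/D[...,0]<.09)/; s/np.arange(-.16,.0,.012)/np.arange(-.16,.07,.012)/' h.py; python3 - <<'E'
from h import *
st();look("L6")
p=cv2.imread("pics/L6_top.png");cv2.imwrite("pics/L6c.png",cv2.resize(p[90:260,190:400],None,fx=3.5,fy=3.5,interpolation=2))
E
```

```text
t 20.52 pos [0.4308 0.0973 0.217 ] deck [-0.2107  0.119 ] yaw 95.25 tilt [ 0.    -1.    -0.003] F [-1.24 -0.91  0.33] Fdeck [-1.31 -0.8 ] w 0.0005
rack face [-0.0644 -0.059 ]
top wedge 693 [-0.068  -0.1013] [ 0.0701 -0.0529]
  straight edge y at -.08: -0.0537 angle -0.34 slant 11.27
wrist wedge 338 [-0.067  -0.1041] [-0.0552 -0.0529]
```

View pics/L6c.png

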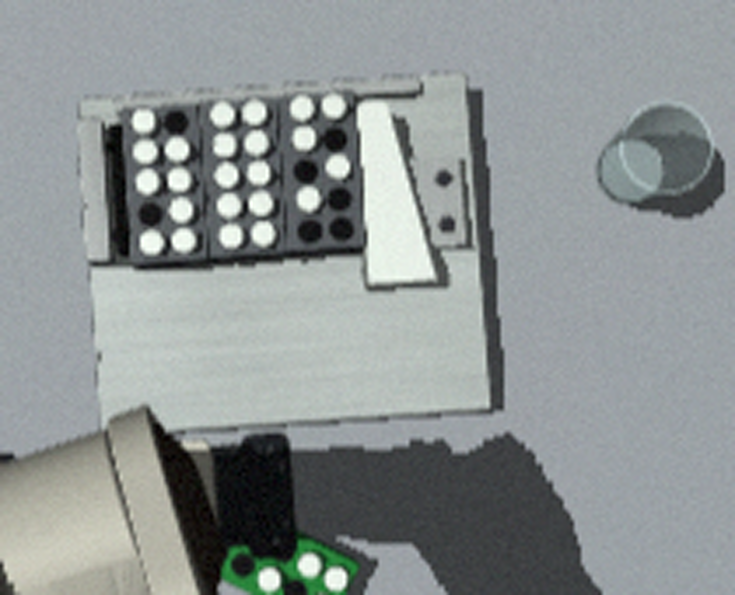

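In the picture the wedge sits straight between rack_c and the cheek (360–438, 100–288) and the row is tight on the pad. Nothing is holding it. Handing in.

Emit:
drive_tool --steps '[[[0,0,0,0,0,0,0],[0,0,0,0,0,0,0],[0,0,0,0,0,0,0],[0,0,0,0,0,0,0],[0,0,0,0,0,0,0],[0,0,0,0,0,0,0]]]'

```text
time_s: 21.12
eef_pos: [0.4306, 0.0945, 0.2159]
ee_rot: [-0.478, -0.521, 0.521, 0.478]
ft_force: [-0.3, -0.3, -0.2]
grip_width: 0.0004
```

```bash
python3 - <<'E'
from h import *
st();look("L7")
d=imaging.capture("top")[1];P=cloud(cam("top"),d);D=todeck(P);k=(D[...,0]>-.06)&(D[...,0]<.06)&(abs(D[...,1]+.065)<.008);print("wedge top z at ends",np.median(P[...,2][k&(D[...,0]<-.03)]),np.median(P[...,2][k&(D[...,0]>.03)]))
print(bot.close_job())
E
```

```text
t 21.12 pos [0.4306 0.0945 0.2159] deck [-0.2111  0.1161] yaw 94.89 tilt [ 0. -1.  0.] F [-0.32 -0.28 -0.18] Fdeck [-0.34 -0.25] w 0.0004
rack face [-0.0641 -0.0583]
top wedge 686 [-0.0678 -0.1013] [ 0.0701 -0.0529]
  straight edge y at -.08: -0.0537 angle -0.34 slant 10.87
wrist wedge 286 [-0.0676 -0.1042] [-0.057  -0.0534]
wedge top z at ends 0.08893903084412935 0.0883849297310626
the job is handed in; nothing more can be done
None
```

The row is closed up on the pad and clamped by the wedge, and I handed the job in at about 21 s of the 72 s allowed. No verdict was reported.

**What I did:** I pushed the three racks onto the pad, with about 6 N at the end. Then I laid the wedge flat on the deck with its tip in the mouth. I drove it in along the deck's +x with the closed fingers until the push reached about 18 N, then backed the arm off.

**Last checks:**
- **Wedge position:** its centre is at deck x of about +1 mm, y of about -72 mm, with the thin end about 110 mm inside the mouth.
- **Wedge attitude:** it is in line to about 0.3° and flat, with the two ends of its top at 88.9 and 88.4 mm. It did not move between two looks 0.6 s apart with nothing touching it.
- **Clamping:** the straight side moved about 4 mm towards the pad. With the 4 N/mm spring that means a clamp of very roughly 16 N; I could not measure the contact force directly.
- **Bystanders:** the beaker looked unmoved in the last picture. The arm never worked near the bottle or tip box.

**One check disagreed:** once the wedge was in, my "rack face" reading (-58 to -64 mm) was wrong because it included the wedge's top. I relied on the wedge edge and the picture instead.

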